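Seat the keyed burr carrier on the grinder spindle

TASK

Put the brass burr carrier back on the open grinder: slip it over the upright drive spindle and, bearing on it only lightly, turn it until the tab in its bore finds the spindle's keyway and it drops fully home, flat on the metal deck. Go gently, never force it down or round, let go of it, and leave the spice jar, the berry tub and the steel milk jug where they stand.

Things in the scene. Friction and masses are not known exactly. Their poses are not given: they have to be found in the camera images.
- carrier_mid (a point): Burr carrier: loose upright brass hub, 50 mm high, 160 g; this point is on its axis, 29 mm above its underside. Flange 62 mm across, lowest 8 mm; above it a ribbed round collar 44 mm across, 8 to 50 mm above the underside, to be gripped. z up along the axis; +x points from the axis to the tab in its bore. A red line on the collar's top and side marks the tab.
- carrier_foot (a point): Centre of the burr carrier's underside; axes as carrier_mid. Through bore 29.6 mm across (35 mm at its bottom edge) with one inward tab: 5 mm wide, reaching in to 10.5 mm from the axis, from 18 to 40 mm above the underside. Fully home, the underside lies on the deck.
- deck (a point): Where the spindle axis meets the deck, the round aluminium plate (100 mm across) on the fixed grinder, 60 mm above the worktop. z up, -x to the housing's front (black strip). Steel spindle 28 mm across, rising 36 mm above the deck, top edge chamfered 1.5 mm. With the tab off the keyway the carrier stops with its underside 18 mm above the deck, tab on the spindle's top.
- spindle_top (a point): Centre of the spindle's top at rest, 36 mm above the deck, axes as deck. One keyway, 6.2 mm wide, floor 9.5 mm from the axis, runs down the whole spindle; it faces anywhere within 46 degrees (0.8 rad) either side of the housing's front: not told by these axes, to be felt or seen. The spindle is held against turning, about 2 N m.
- grinder: Grey fixed housing 150 x 120 mm; origin under the spindle axis, axes as deck. Its spindle is sprung: it yields downwards at 3 N, then 1.3 N per mm, for 9 mm, then is solid; it springs up into the carrier when the tab meets the keyway. More than 60 N between carrier and grinder, pressing, striking or twisting, would damage them.
- spice_jar_mid (a point): Bystander: spice jar with a dark cap, diameter 44 mm, 105 mm high; its centre.
- tub_mid (a point): Bystander: small clear square tub of pink berries, 69 x 69 x 75 mm; its centre.
- jug_mid (a point): Bystander: small steel milk jug, 101 x 69 x 92 mm; its centre.
Things that resemble listed ones, but are neither listed nor needed, are in the scene too. Leave any green look-alike of the part that bears carrier_mid alone.

How it is judged:
By the outcome, as a careful person would: the job done as asked, in the order asked, and still so for the second after the job is handed in, with the robot touching nothing.
It also fails if it takes over 72 s, if anything falls off the work surface, if the arm or the gripper's body presses on something with over 40 N, if the wrist force passes 120 N, or if a joint passes its speed limit or range.

ROBOT

A 6-joint arm with a two-finger parallel gripper is mounted at the origin on a cart in front of the work surface, level with it; the furniture and walls round the work are solid. World frame = base frame: x ahead of the robot, y to its left, z up, the work surface at z = 0. Lengths are in mm, angles in rad, forces in N, time in s.
With the tool pointing down it reaches from about 350 to 950 mm from the base axis. Payload 17.4 kg.
Tool frame: the origin (TCP) lies midway between the tips of the shut fingers; the grasp point (between the pads) lies 19 mm behind it; z points along the fingers, y is the direction in which the jaws open and shut (so a half turn about z gives the same grasp; the last joint's range is limited). The gripper opens to 93 mm and grips with 3 to 60 N. Pads are 15 mm wide; open, the fingers measure 128 mm over their backs; the gripper's body (75 mm by 188 mm) begins 65 mm behind the grasp point.
Start: joints at [1.17, 0.116, 1.442, -0, 1.584, -0.038], TCP at [239.561, 631.065, 218.646] pointing down, gripper open.
Joint ranges: [-2.83, 2.83], [-0.83, 2.19], [0.07, 2.5], [-1.14, 4.28], [0.01, 3], [-2.97, 2.97]. Speed limits (rad/s): [1.89, 1.89, 2.22, 3.14, 3.14, 3.14].

INTERFACE

Orientations are given as a rotation vector (axis times angle).
In Python, from rig import env gives the robot as it stands.
- The arm moves only by the tool jog_arm, never from a script. Its argument "commands" is a list that holds one entry, the list of rows, each a list of 7 numbers: the shift along the world's x, y, z in cm, then the turn, a rotation vector about the world's x, y, z in degrees, then the closure in counts, from 0 (fully open) to 255 (shut). In form: [[[x, y, z, ax, ay, az, grip], ...]]. A call has 1 to 8 rows; each row shifts and turns the pose as measured when the row begins; what a row does not reach is not made up. A row lasts 1/12 s, in which the tool goes at most 41.7 mm and 7.16 degrees, less where a joint would pass 70% of its speed; a pose out of reach is approached as far as the arm can. A call is refused whole if a number of a shift passes 4.17 or a number of a turn 7.16, either way. A call with a gripper value outside its range is refused whole. The fingers move at their own pace and stop on an object; the grip force is fixed at half the most. Time passes only in rows, so rows that do not move let the fingers close. It gives the time, the measured TCP pose, the force and the opening at its end, in the units of the state.
- env.observe(): the state, without advancing time (a new reading comes with each control period).
- env.read_camera(name): name is "side" or "top"; returns the picture (400x640x3 uint8, blue, green, red); there is no depth.
- env.camera_info(name): a dict with "K" (3x3 intrinsics, pixels), "T" (4x4, takes a point from camera to world coordinates). Camera axes: x right, y up, looking along -z (the intrinsics and any distortion apply to the point x, -y, -z); pixel columns grow to the right and rows downward; lengths in mm; the calibration is good to about 2 mm. A picture is of the moment at which its call begins. camera_info takes no time and is no camera call.
- env.job_done(): hands the job in, once; it reports no verdict.
Trained networks look in the newest picture that a camera, given by its name, has taken for a name from the list of things; names that differ only in an ending like _2 or _b are one class to them, and where a whole thing is asked for, a point or a joint stands for the part that bears it (a point fixed in the world has none). Each returns a list of dicts, best first, with "conf" (0 to 1); they miss things now and then, are a little off and sometimes report something else, mostly with a low value. They report only what shows in the picture. A call takes as long as a camera call. They do not tell look-alikes from the thing itself.
- env.boxes_of(camera, label): "point" ([x, y, z] in mm, in the coordinates of the camera as it stood for that picture, good to about 4 mm: the middle of the surface that is visible of it).
- env.masks_of(camera, label): "region" (400x640 bool, what is visible of it).
- env.pinpoint(camera, label): "point" ([x, y, z] in mm, in the coordinates of the camera as it stood for that picture, good to about 4 mm: a listed point, or the origin of a listed thing).
The state is a dict: "clock": time; "q": joint angles; "qd": joint speeds; "joint_efforts": joint torques, N m; "position": TCP position; "orientation": TCP orientation; "ft_force": force on the tool from outside, world axes, zero at the start; "wrist_torque": the same for the moment, N m; "opening": opening from 0.0 (shut) to 1.0 (fully open).
Only numpy, scipy, OpenCV 4.12 (cv2) and the standard library are available. Lean on these libraries where they do the work, as an engineer would, in place of code of your own. Each camera call takes 0.05 s, during which the arm holds its last target. There are 200 camera calls.

## Working session

There is one attempt and no reset: what is moved stays moved. The work goes in short steps, Python scripts to look and compute and a tool call to move; the robot and the scene stay as the last step left them, time stands still between calls to the robot, and variables do not carry over. Pictures are saved under pics/ and viewed, about 8 in all and at most 12, crops included, and the job is handed in when it is done.

Besides the shell and the picture viewer there is one more tool, called after "Call:" as a command line: name --argument value ..., lists and objects as JSON in quotes. jog_arm: Moves the arm, as the interface text tells. Its arguments: {"type":"object","properties":{"commands":{"type":"array","items":{"type":"array","items":{"type":"array","items":{"type":"number"}}}}},"required":["commands"]}

```bash
mkdir -p pics
cat > h.py <<'E'
import numpy as np, cv2
from rig import env
def w(cam,p):
    T=np.array(env.camera_info(cam)["T"]); return (T@np.r_[p,1])[:3]
def proj(cam,P):
    i=env.camera_info(cam); T=np.linalg.inv(np.array(i["T"])); p=(T@np.r_[P,1])[:3]
    K=np.array(i["K"]); q=K@np.array([p[0],-p[1],-p[2]]); return q[:2]/q[2]
def ray(cam,u,v,z):
    i=env.camera_info(cam);T=np.array(i["T"]);d=np.linalg.solve(np.array(i["K"]),[u,v,1.]);d=T[:3,:3]@(d*[1,-1,-1]);o=T[:3,3]
    return o+d*(z-o[2])/d[2]
E
python3 - <<'E'
from h import *
for c in("side","top"):
    im=env.read_camera(c); cv2.imwrite(f"pics/{c}0.png",im)
    print(c,{k:v for k,v in env.camera_info(c).items() if k not in("T","K")}, np.round(env.camera_info(c)["T"],3).tolist(), np.round(env.camera_info(c)["K"],1).tolist())
    for l in("carrier_mid","carrier_foot","deck","spindle_top","grinder","spice_jar_mid","tub_mid","jug_mid"):
        for r in env.pinpoint(c,l)[:4]:
            P=w(c,r["point"]); print(l,round(r["conf"],2),P.round(0),proj(c,P).round(0))
print(env.observe())
E
```

```text
side {} [[0.85, 0.315, -0.423, 153.015], [-0.527, 0.536, -0.659, -638.295], [0.019, 0.783, 0.622, 745.734], [0.0, 0.0, 0.0, 1.0]] [[379.0, 0.0, 324.4], [0.0, 379.0, 193.6], [0.0, 0.0, 1.0]]
carrier_mid 0.87 [433. 412.  29.] [225. 166.]
carrier_mid 0.6 [426. 298.  28.] [236. 185.]
carrier_foot 0.78 [442. 406.  -2.] [230. 174.]
carrier_foot 0.57 [428. 297.  -3.] [238. 193.]
deck 0.88 [597. -50.  59.] [345. 225.]
spindle_top 0.65 [598. -53.  99.] [347. 214.]
grinder 0.92 [601. -54.  -3.] [346. 242.]
spice_jar_mid 0.57 [675. 262.  52.] [311. 162.]
tub_mid 0.7 [ 470. -237.   38.] [345. 302.]
jug_mid 0.68 [778. 104.  45.] [365. 179.]
top {} [[-0.015, 0.996, -0.086, 485.651], [-1.0, -0.015, -0.008, 67.869], [-0.009, 0.086, 0.996, 1499.673], [0.0, 0.0, 0.0, 1.0]] [[493.2, 0.0, 321.7], [0.0, 493.2, 210.8], [0.0, 0.0, 1.0]]
carrier_mid 0.8 [434. 410.  28.] [211. 272.]
carrier_foot 0.69 [439. 404.  -3.] [216. 270.]
carrier_foot 0.5 [424. 299.  -1.] [250. 275.]
deck 0.7 [601. -52.  61.] [367. 213.]
spindle_top 0.71 [603. -56.  97.] [369. 211.]
grinder 0.58 [601. -51.  -6.] [364. 215.]
spice_jar_
[... 155 characters left out ...]
364. 215.]
{'clock': 0.9, 'q': array([ 1.17019605e+00,  1.15995207e-01,  1.44162316e+00, -1.24634653e-05,
        1.58398313e+00, -3.77880620e-02]), 'qd': array([ 3.49348076e-04,  6.90053240e-04,  4.53896648e-04,  8.59714064e-04,
       -2.42666557e-03,  2.28379758e-05]), 'joint_efforts': array([-4.62743570e-03, -7.21015835e+01, -6.22754788e+01,  7.76893529e-02,
        1.85215141e-02,  8.57124087e-05]), 'position': array([239.56558219, 631.05872482, 218.63498263]), 'orientation': array([ 5.66781888e-01,  3.09003209e+00, -1.78056095e-05]), 'ft_force': array([ 0.17973541,  0.85957268, -0.49522334]), 'wrist_torque': array([-0.0172691 , -0.02203615,  0.04916569]), 'opening': 1.0003311847391294}
```

View pics/side0.png

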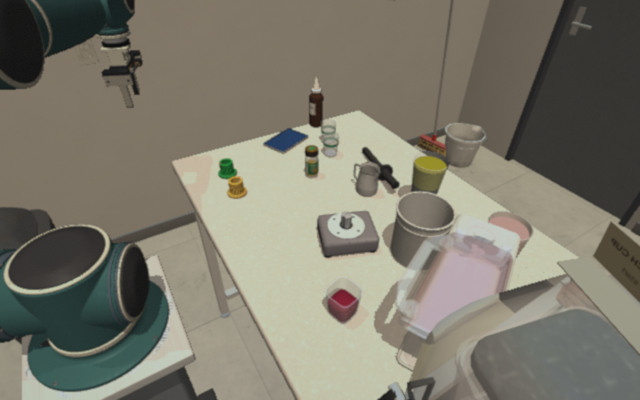

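View pics/top0.png

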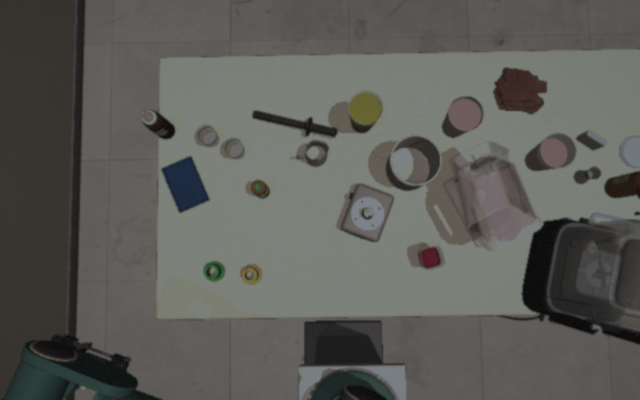

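Look-alikes: the green carrier at side (227,168) / top (213,271), and the brass one at side (236,187) / top (250,273). I choose the brass one at about (426,298). Next is one close montage of it and the grinder.

Run:
```python
from h import *
def crop(c,u,v,r,n=380):
    im=cv2.imread(f"pics/{c}0.png")[v-r:v+r,u-r:u+r]; return cv2.resize(im,(n,n//1),interpolation=cv2.INTER_CUBIC)
m=np.vstack([np.hstack([crop("top",250,273,20,300),crop("top",367,213,38,300)]),np.hstack([crop("side",236,186,20,300),crop("side",348,230,38,300)])])
cv2.imwrite("pics/m0.png",cv2.convertScaleAbs(m,alpha=1.3))
for c in("side","top"):
    env.read_camera(c)
    for l in("carrier_mid","carrier_foot","spindle_top","deck"):
        for r in env.pinpoint(c,l)[:4]: print(c,l,round(r["conf"],2),w(c,r["point"]).round(1))
    for r in env.masks_of(c,"grinder")[:1]:
        ys,xs=np.nonzero(r["region"]); print(c,cv2.minAreaRect(np.c_[xs,ys].astype(np.float32)))
    # brass pixels
    im=cv2.imread(f"pics/{c}0.png"); h=cv2.cvtColor(im,cv2.COLOR_BGR2HSV)
    for r in env.masks_of(c,"carrier_mid")[:3]:
        ys,xs=np.nonzero(r["region"]); print(c,"mask",xs.min(),xs.max(),ys.min(),ys.max(),xs.mean(),ys.mean(),np.median(h[ys,xs],0))
```

```text
side carrier_mid 0.85 [435.5 408.7  28.3]
side carrier_mid 0.81 [422.8 300.4  28. ]
side carrier_foot 0.66 [438.7 405.    0. ]
side spindle_top 0.63 [599.2 -54.8  98.1]
side deck 0.81 [596.3 -48.4  61.1]
side ((348.1758728027344, 232.71212768554688), (42.29641342163086, 60.2452392578125), 83.36748504638672)
side mask 218 236 158 178 226.47118644067797 168.71186440677965 [ 65. 168. 103.]
side mask 228 246 176 197 236.2621951219512 187.21341463414635 [ 20. 168. 142.]
top carrier_mid 0.72 [425.7 293.6  33.4]
top carrier_mid 0.69 [434.9 406.8  30.3]
top carrier_foot 0.7 [437.1 404.3  -0. ]
top carrier_foot 0.6 [ 4.242e+02  3.012e+02 -3.000e-01]
top carrier_foot 0.22 [ 470.3 -236.3   37.7]
top spindle_top 0.86 [600.  -50.1  95.8]
top deck 0.71 [595.3 -53.7  60.4]
top ((365.711669921875, 212.16786193847656), (43.14506149291992, 51.60320281982422), 19.98310661315918)
top mask 241 262 263 284 251.47663551401868 273.1993769470405 [ 24. 113. 109.]
top mask 204 225 260 281 214.5406976744186 270.5843023255814 [ 63. 106.  88.]
```

View pics/m0.png

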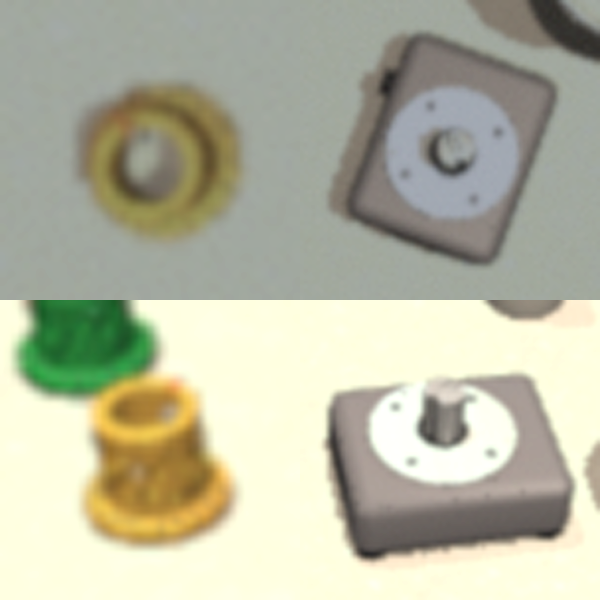

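The red mark is on the brass carrier's collar, which settles the choice. The tab bearing is about +30° from world x. Now a closer look at the housing's front and the keyway.

Run:
```python
from h import *
def crop(c,u,v,r,n=400):
    im=np.mean([env.read_camera(c).astype(float) for _ in range(2)],0).astype(np.uint8)[v-r:v+r,u-r:u+r]; return cv2.resize(im,(n,n),interpolation=cv2.INTER_NEAREST)
a=cv2.convertScaleAbs(crop("top",367,213,33),alpha=1.5); b=crop("side",348,232,36)
cv2.imwrite("pics/g1.png",np.hstack([a,b]))
```

```text
(no output)
```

View pics/g1.png

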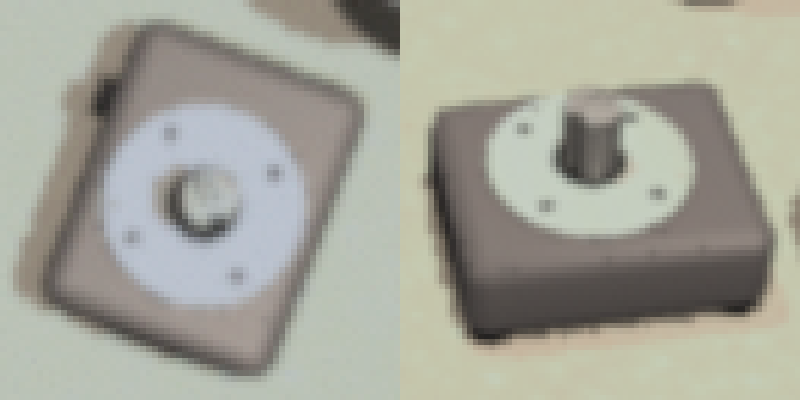

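Run:
```python
from h import *
S={}
for k in range(4):
  for c in("side","top"):
    env.read_camera(c)
    for l in("carrier_mid","spindle_top"):
        for r in env.pinpoint(c,l)[:3]:
            P=w(c,r["point"])
            if r["conf"]>.4 and not(l=="carrier_mid" and P[1]>350): S.setdefault((c,l),[]).append(P)
for k,v in S.items(): print(k,len(v),np.mean(v,0).round(1),np.std(v,0).round(1))
for c,uv,r in(("top",(367,213),25),("side",(345,225),30)):
    im=env.read_camera(c);h=cv2.cvtColor(im,cv2.COLOR_BGR2HSV)
    u0,v0=uv
    sub=im[v0-r:v0+r,u0-r:u0+r].astype(int)
    m=((sub.min(2)>sub.max(2).max()*0.62)).astype(np.uint8)
    n,L,st,ce=cv2.connectedComponentsWithStats(m)
    print(c,[(s.tolist(),q.round(1).tolist()) for s,q in zip(st[1:],ce[1:]) if s[4]>100])
    for i in range(1,n):
        if 500<st[i,4]:
            cn=max(cv2.findContours((L==i).astype(np.uint8),0,1)[0],key=len)
            hull=cv2.convexHull(cn); e=cv2.fitEllipse(hull); print(e, ray(c,e[0][0]+u0-r,e[0][1]+v0-r,60).round(1))
```

```text
('side', 'carrier_mid') 4 [422.9 299.5  30.2] [0.6 0.8 0.4]
('side', 'spindle_top') 4 [597.5 -52.5  95.8] [1.4 1.9 1.3]
('top', 'carrier_mid') 4 [425.9 292.9  31.8] [0.7 1.7 0.7]
('top', 'spindle_top') 4 [600.8 -53.5  96.5] [0.9 1.3 0.8]
top [([3, 0, 46, 50, 1459], [25.9, 24.3]), ([38, 18, 12, 32, 204], [45.4, 38.5])]
((25.26630401611328, 24.475008010864258), (41.13846969604492, 56.42745590209961), 24.428213119506836) [602.7 -54.1  60. ]
side [([0, 0, 60, 60, 1930], [27.7, 19.3])]
((2.390237808227539, 29.304019927978516), (57.4371452331543, 135.00294494628906), 71.74239349365234) [534.7 -12.8  60. ]
```

Call:
jog_arm --commands '[[[2.5,-4.1,0,0,0,-7,0],[2.5,-4.1,0,0,0,-7,0],[2.5,-4.1,0,0,0,-7,0],[2.5,-4.1,0,0,0,-7,0],[2.5,-4.1,0,0,0,-7,0],[2.0,-4.1,0,0,0,-7,0],[1.5,-3,0,0,0,-7,0],[1,-2,0,0,0,-7,0]]]'

```text
clock: 3.77
position: [391.9, 358.2, 216.9]
orientation: [-1.973, -2.443, -0.0]
ft_force: [-0.4, 0.6, 0.1]
opening: 1.0
```

Call:
jog_arm --commands '[[[0.8,-1.5,0,0,0,-7.1,0],[0.8,-1.5,-1,0,0,-7.1,0],[0.8,-1.5,-1.5,0,0,-7.1,0],[0.5,-1,-2,0,0,-7.1,0],[0.2,-0.4,-2,0,0,-7.1,0],[0,0,-2,0,0,-7.1,0],[0,0,-2,0,0,-7.1,0],[0,0,-1.5,0,0,-7.1,0]]]'

```text
clock: 4.43
position: [428.1, 291.0, 98.4]
orientation: [2.9, 1.198, 0.016]
ft_force: [0.4, 0.1, -0.7]
opening: 0.998
```

Call:
jog_arm --commands '[[[0,0,0,0,0,0,0]]]'

```text
clock: 4.52
position: [427.0, 290.2, 95.5]
orientation: [2.903, 1.188, 0.011]
ft_force: [0.2, -0.9, -1.1]
opening: 1.006
```

Call:
jog_arm --commands '[[[-0.2,0.65,-2,0,0,0,0],[0,0,-2,0,0,0,0],[0,0,-2,0,0,0,0],[0,0,-1,0,0,0,0],[0,0,-0.4,0,0,0,0],[0,0,0,0,0,0,0]]]'

```text
clock: 5.02
position: [426.5, 298.1, 24.0]
orientation: [2.891, 1.22, 0.018]
ft_force: [0.8, -0.4, 0.0]
opening: 0.999
```

Run:
```python
from h import *
o=env.observe();print(o["position"],o["orientation"],o["ft_force"])
def crop(c,u,v,r,n=400):
    im=env.read_camera(c)[v-r:v+r,u-r:u+r]; return cv2.resize(im,(n,n),interpolation=cv2.INTER_CUBIC)
cv2.imwrite("pics/p1.png",np.hstack([crop("top",245,268,40),crop("side",236,180,40)]))
```

```text
[426.48833127 298.14016508  24.00229264] [2.89095271 1.21989933 0.01796545] [ 0.80296469 -0.38809568  0.01828728]
```

View pics/p1.png

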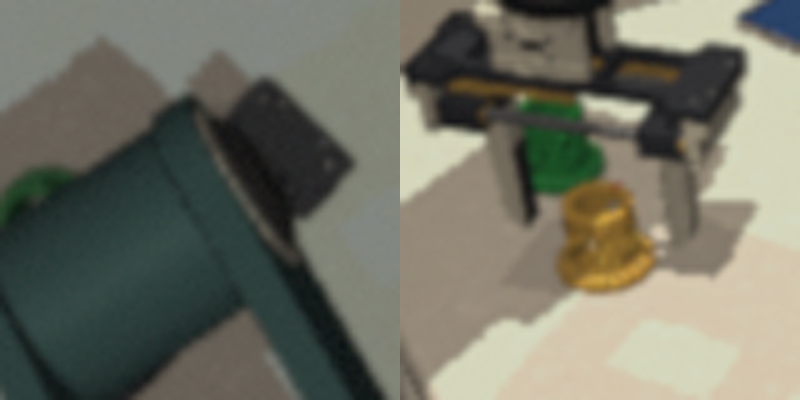

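Call:
jog_arm --commands '[[[-0.1,0,-0.8,0,0,0,0],[0,0,0,0,0,0,255],[0,0,0,0,0,0,255],[0,0,0,0,0,0,255],[0,0,0,0,0,0,255],[0,0,0,0,0,0,255],[0,0,0,0,0,0,255],[0,0,0,0,0,0,255]]]'

```text
clock: 5.78
position: [427.6, 299.4, 20.5]
orientation: [2.892, 1.221, 0.029]
ft_force: [0.3, -0.5, -0.6]
opening: 0.549
```

```bash
cat >> h.py <<'E'
from scipy.spatial.transform import Rotation as Rt
def st():
    o=env.observe();R=Rt.from_rotvec(o["orientation"]).as_matrix()
    z=R[:,2]; y=R[:,1]
    print(round(o["clock"],2),o["position"].round(1),"yaw_y",round(np.degrees(np.arctan2(y[1],y[0])),2),"levelturn_deg",np.degrees(np.cross(z,[0,0,-1])).round(2),"F",o["ft_force"].round(2),"M",o["wrist_torque"].round(2),"open",round(o["opening"],3),"q6",np.degrees(o["q"][5]).round(1))
E
python3 -c "from h import *;st()"
```

```text
5.78 [427.6 299.4  20.5] yaw_y -44.22 levelturn_deg [-0.27  1.03  0.  ] F [ 0.25 -0.49 -0.61] M [-0.04  0.11 -0.01] open 0.549 q6 76.7
```

Call:
jog_arm --commands '[[[-0.1,-0.1,-0.4,-0.3,1.0,0,255],[0,0,-0.1,0,0,0,255],[0,0,0,0,0,0,255],[0,0,0,0,0,0,255],[0,0,0,0,0,0,255]]]'

```text
clock: 6.2
position: [426.9, 298.7, 16.6]
orientation: [-2.894, -1.222, 0.004]
ft_force: [-3.1, -0.6, 5.2]
opening: 0.468
```

```bash
python3 -c "from h import *;st()"
```

```text
6.2 [426.9 298.7  16.6] yaw_y -44.21 levelturn_deg [ 0.04 -0.16  0.  ] F [-3.1  -0.61  5.18] M [-0.21  0.43  0.01] open 0.468 q6 76.3
```

Call:
jog_arm --commands '[[[0,0,0,0,0,0,255],[0,0,0.1,0,0,0,255],[0,0,1,0,0,0,255],[0,0,2,0,0,0,255],[0,0,3,0,0,0,255],[0,0,3,0,0,0,255],[0,0,3,0,0,0,255],[0,0,2,0,0,0,255]]]'

```text
clock: 6.87
position: [422.7, 295.8, 158.5]
orientation: [2.892, 1.221, -0.024]
ft_force: [1.1, 0.3, -0.9]
opening: 0.47
```

```bash
python3 -c "from h import *;st()"
```

```text
6.87 [422.7 295.8 158.5] yaw_y -44.22 levelturn_deg [ 0.44 -0.78  0.  ] F [ 1.12  0.27 -0.86] M [-0.02  0.03 -0.02] open 0.47 q6 76.3
```

Call:
jog_arm --commands '[[[0.8,-1.5,0,0.4,-0.8,6,255],[1.6,-3,0,0,0,7,255],[1.6,-3.2,0,0,0,7,255],[1.6,-3.2,0,0,0,7,255],[1.6,-3.2,0,0,0,7,255],[1.6,-3.2,0,0,0,7,255],[1.6,-3.2,0,0,0,7,255],[1.6,-3.2,0,0,0,7,255]]]'

```text
clock: 7.53
position: [538.9, 66.2, 170.5]
orientation: [-2.03, -2.395, -0.019]
ft_force: [0.3, 1.0, -1.3]
opening: 0.468
```

```bash
python3 -c "from h import *;st()"
```

```text
7.53 [538.9  66.2 170.5] yaw_y 9.44 levelturn_deg [-0.6   0.36  0.  ] F [ 0.34  0.96 -1.34] M [-0.07  0.02  0.01] open 0.468 q6 -5.5
```

Remaining to the grinder: (61, -119) mm and about +27°.

Call:
jog_arm --commands '[[[1.4,-2.6,0,-0.6,0.4,6,255],[1.3,-2.5,0,0,0,6,255],[1.2,-2.5,0,0,0,6,255],[1,-2,0,0,0,5,255],[0.4,-1,0,0,0,2,255],[0,0,0,0,0,0,255],[0,0,0,0,0,0,255]]]'

```text
clock: 8.12
position: [594.5, -52.6, 172.9]
orientation: [-1.432, -2.795, 0.004]
ft_force: [-0.2, -0.3, -0.8]
opening: 0.474
```

Run:
```python
from h import *
st()
def crop(c,u,v,r,n=400):
    im=env.read_camera(c)[v-r:v+r,u-r:u+r]; return cv2.resize(im,(n,n),interpolation=cv2.INTER_CUBIC)
cv2.imwrite("pics/p2.png",np.hstack([crop("top",367,205,40),crop("side",346,205,45)]))
o=env.observe()
for c in("side","top"):
    for l in("carrier_mid","carrier_foot"):
        for r in env.pinpoint(c,l)[:2]: 
            P=w(c,r["point"]);print(c,l,round(r["conf"],2),P.round(1),(P-o["position"]).round(1))
```

```text
8.12 [594.5 -52.6 172.9] yaw_y 35.75 levelturn_deg [ 0.09 -0.14  0.  ] F [-0.22 -0.33 -0.82] M [-0.04 -0.01  0.02] open 0.474 q6 -43.2
side carrier_mid 0.91 [598.5 -55.5 186.1] [ 4.1 -3.8 13.1]
side carrier_mid 0.86 [435.2 413.7  28. ] [-159.1  465.4 -145. ]
side carrier_foot 0.89 [596.8 -51.8 152.8] [  2.5  -0.1 -20.2]
side carrier_foot 0.79 [437.6 409.8  -1.7] [-156.8  461.5 -174.7]
top carrier_mid 0.73 [436.5 407.7  24.8] [-157.8  459.4 -148.1]
top carrier_foot 0.82 [434.5 406.   -3.2] [-159.8  457.7 -176.1]
```

View pics/p2.png

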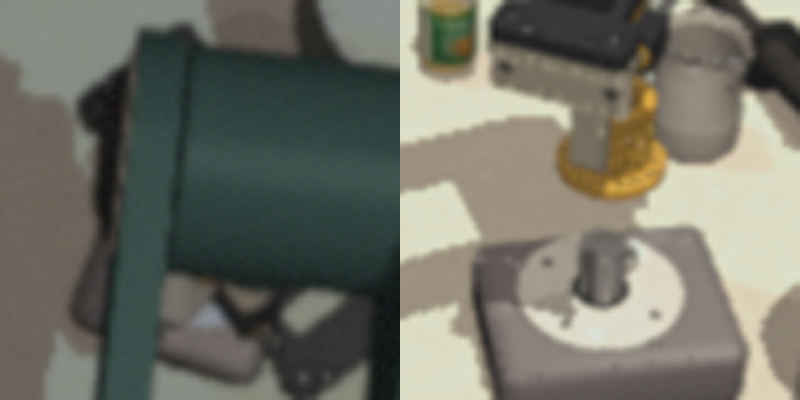

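Run:
```python
from h import *
from scipy.optimize import minimize
t=np.linspace(0,2*np.pi,60)
def cyl(x,y,r,z0,z1,c="side"):
    P=[proj(c,[x+r*np.cos(a),y+r*np.sin(a),z]) for z in(z0,z1) for a in t]
    return cv2.convexHull(np.array(P,np.float32))[:,0]
def brass(im):
    h=cv2.cvtColor(im,cv2.COLOR_BGR2HSV); return ((h[...,0]>10)&(h[...,0]<32)&(h[...,1]>130)).astype(np.uint8)
def fit(m,z,g):
    # flange: match left/right/bottom extents of brass blob with sub-pixel weights
    ys,xs=np.nonzero(m); obs=np.array([xs.min()-.5+.5-.5,xs.max()+.5,ys.max()+.5])
    def f(p):
        h=cyl(p[0],p[1],31,z,z+8); return np.sum((np.array([h[:,0].min(),h[:,0].max(),h[:,1].max()])-obs)**2)
    r=minimize(f,g,method="Nelder-Mead"); return r.x.round(1),round(r.fun,2),obs
im=cv2.imread("pics/side0.png");m=np.zeros(im.shape[:2],np.uint8);m[174:200,226:249]=brass(im)[174:200,226:249]
print("init",fit(m,0,(425,297)))
o=env.observe();im=env.read_camera("side");m=np.zeros(im.shape[:2],np.uint8);b=(slice(185,206),slice(335,380));m[b]=brass(im)[b]
for z in(o["position"][2]-16.6,): print("now",z,fit(m,z,(597,-53)))
st()
# spindle: deck ellipse / spindle in side via edges
g=cv2.cvtColor(im,cv2.COLOR_BGR2GRAY)
for v in(206,209,212,215,218): print(v,g[v,332:366])
for p in([598,-52.5,96],[598,-52.5,60]): print(proj("side",p).round(1))
h=cyl(598,-52.5,14,60,96);print(h.min(0),h.max(0))
S=[]
for k in range(4):
    env.read_camera("side")
    for l in("carrier_mid","carrier_foot","spindle_top","deck"):
        for r in env.pinpoint("side",l)[:1]: print(l,w("side",r["point"]).round(1))
```

```text
Traceback (most recent call last):
  File "h.py", line 6, in proj
    i=env.camera_info(cam); T=np.linalg.inv(np.array(i["T"])); p=(T@np.r_[P,1])[:3]
ValueError: time passes only in moves, steps and waits
```

```bash
sed -i 's/^from rig import env/from rig import env\nimport functools\nCI=functools.lru_cache(None)(lambda c: env.camera_info(c))/; s/i=env.camera_info(cam)/i=CI(cam)/; s/T=np.array(env.camera_info(cam)\["T"\])/T=np.array(CI(cam)["T"])/' h.py
python3 - <<'E'
from h import *
from scipy.optimize import minimize
t=np.linspace(0,2*np.pi,60)
def cyl(x,y,r,z0,z1,c="side"):
    P=[proj(c,[x+r*np.cos(a),y+r*np.sin(a),z]) for z in(z0,z1) for a in t]
    return cv2.convexHull(np.array(P,np.float32))[:,0]
def brass(im):
    h=cv2.cvtColor(im,cv2.COLOR_BGR2HSV); return ((h[...,0]>10)&(h[...,0]<32)&(h[...,1]>130)).astype(np.uint8)
def fit(m,z,g):
    ys,xs=np.nonzero(m); obs=np.array([xs.min()-.5,xs.max()+.5,ys.max()+.5])
    def f(p):
        h=cyl(p[0],p[1],31,z,z+8); return np.sum((np.array([h[:,0].min(),h[:,0].max(),h[:,1].max()])-obs)**2)
    r=minimize(f,g,method="Nelder-Mead",options=dict(xatol=.1,fatol=.01)); return r.x.round(1),round(r.fun,2),obs
im=cv2.imread("pics/side0.png");m=np.zeros(im.shape[:2],np.uint8);m[174:200,226:249]=brass(im)[174:200,226:249]
print("init",fit(m,0,(425,297)))
st()
o=env.observe();im=env.read_camera("side");m=np.zeros(im.shape[:2],np.uint8);b=(slice(185,206),slice(335,380));m[b]=brass(im)[b]
print("now",fit(m,o["position"][2]-16.6,(597,-53)))
g=cv2.cvtColor(im,cv2.COLOR_BGR2GRAY)
for v in(214,218,221): print(v,g[v,336:362])
h=cyl(598,-52.5,14,60,96);print(h.min(0),h.max(0))
for k in range(3):
    env.read_camera("side")
    print([w("side",r["point"]).round(1).tolist() for l in("carrier_mid","carrier_foot","spindle_top","deck") for r in env.pinpoint("side",l)[:1]])
E
```

```text
init (array([427. , 302.8]), np.float64(2.67), array([227.5, 245.5, 197.5]))
8.42 [594.4 -51.4 173. ] yaw_y 35.89 levelturn_deg [ 0.1  -0.11  0.  ] F [ 0.21  0.16 -1.61] M [-0.05 -0.02  0.01] open 0.47 q6 -43.2
now (array([599.2, -53.3]), np.float64(0.78), array([336.5, 360.5, 204.5]))
214 [146 151 151 153 150 132 114 107 105 105 106 107 106 104 109 128 164 193
 190 168 151 140 136 135 134 131]
218 [154 155 156 154 140 101  77  72  80 103 122 126 116 108 108 113 138 167
 209 220 215 214 214 209 193 160]
221 [155 156 156 154 134  94  83  75  82 103 113 117 121 110 103 121 167 202
 215 215 215 213 214 215 214 214]
[340.36862 211.02927] [351.84946 228.48029]
[[595.9, -54.8, 185.9], [594.3, -54.1, 153.7], [601.4, -50.7, 97.8], [598.6, -49.2, 61.2]]
[[436.4, 412.5, 30.2], [437.8, 405.3, -0.7], [599.4, -52.7, 97.8], [600.8, -49.3, 59.7]]
[[596.0, -52.0, 184.0], [597.4, -54.2, 154.5], [598.1, -52.4, 96.7], [596.8, -49.1, 58.6]]
```

Call:
jog_arm --commands '[[[0.1,0.1,-1.5,0,0,0,255],[0,0,-1.5,0,0,0,255],[0,0,-1,0,0,0,255],[0,0,-0.6,0,0,0,255],[0,0,-0.2,0,0,0,255],[0,0,0,0,0,0,255]]]'

```text
clock: 9.72
position: [594.6, -50.9, 117.5]
orientation: [-1.428, -2.794, 0.005]
ft_force: [-0.1, 0.2, -2.0]
opening: 0.469
```

Run:
```python
from h import *
st()
def crop(c,u,v,r,n=400):
    im=env.read_camera(c)[v-r:v+r,u-r:u+r]; return cv2.resize(im,(n,n),interpolation=cv2.INTER_CUBIC)
cv2.imwrite("pics/p3.png",crop("side",346,212,28,500))
```

```text
9.72 [594.6 -50.9 117.5] yaw_y 35.87 levelturn_deg [ 0.08 -0.27  0.  ] F [-0.14  0.21 -2.05] M [-0.02  0.   -0.02] open 0.469 q6 -43.1
```

View pics/p3.png

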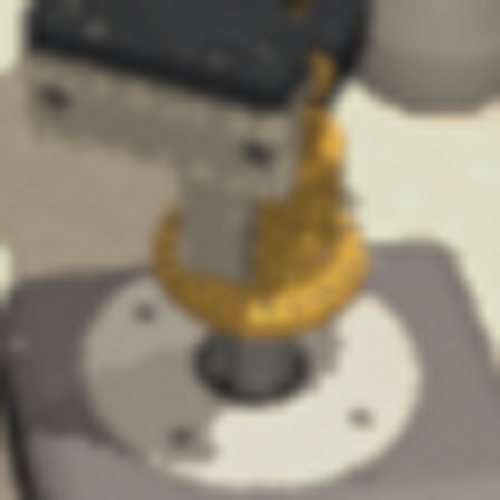

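Call:
jog_arm --commands '[[[-0.06,0.05,-0.3,0,0,0,255],[0,0,-0.2,0,0,0,255],[0,0,-0.2,0,0,0,255],[0,0,-0.2,0,0,0,255]]]'

```text
clock: 10.1
position: [594.8, -50.5, 109.8]
orientation: [-1.429, -2.797, 0.004]
ft_force: [-1.6, -0.6, -1.5]
opening: 0.467
```

```bash
python3 -c "from h import *;st()"
```

```text
10.1 [594.8 -50.5 109.8] yaw_y 35.87 levelturn_deg [ 0.1  -0.12  0.  ] F [-1.55 -0.56 -1.54] M [-0.04 -0.05 -0.01] open 0.467 q6 -43.1
```

Call:
jog_arm --commands '[[[0,0,-0.2,0,0,0,255],[0,0,-0.2,0,0,0,255]]]'

```text
clock: 10.27
position: [595.4, -50.3, 106.5]
orientation: [1.429, 2.797, -0.002]
ft_force: [-0.8, 1.0, 4.1]
opening: 0.467
```

```bash
python3 -c "from h import *;st()"
```

```text
10.27 [595.4 -50.3 106.5] yaw_y 35.87 levelturn_deg [ 0.08 -0.    0.  ] F [-0.75  1.04  4.07] M [0.44 0.   0.01] open 0.467 q6 -43.1
```

Call:
jog_arm --commands '[[[0,0.1,0,0,0,0,255],[0,0,-0.05,0,0,0,255]]]'

```text
clock: 10.43
position: [595.5, -49.2, 105.9]
orientation: [1.429, 2.797, -0.002]
ft_force: [-0.4, -0.1, -1.3]
opening: 0.469
```

```bash
python3 -c "from h import *;st()"
```

```text
10.43 [595.5 -49.2 105.9] yaw_y 35.87 levelturn_deg [0.09 0.01 0.  ] F [-0.44 -0.12 -1.3 ] M [-0.    0.01 -0.  ] open 0.469 q6 -43.0
```

Contact released, so +y was the right direction. Continuing down.

Call:
jog_arm --commands '[[[0,0.03,-0.2,0,0,0,255],[0,0,-0.15,0,0,0,255]]]'

```text
clock: 10.6
position: [595.5, -49.0, 102.2]
orientation: [1.429, 2.797, -0.002]
ft_force: [1.1, 0.8, -1.3]
opening: 0.47
```

```bash
python3 -c "from h import *;st()"
```

```text
10.6 [595.5 -49.  102.2] yaw_y 35.87 levelturn_deg [0.1  0.01 0.  ] F [ 1.07  0.82 -1.32] M [-0.09  0.   -0.02] open 0.47 q6 -42.9
```

Call:
jog_arm --commands '[[[0,0,-0.2,0,0,0,255],[0,0,-0.2,0,0,0,255]]]'

```text
clock: 10.77
position: [595.3, -49.0, 97.6]
orientation: [1.429, 2.797, -0.003]
ft_force: [0.5, -0.2, -2.0]
opening: 0.468
```

```bash
python3 -c "from h import *;st()"
```

```text
10.77 [595.3 -49.   97.6] yaw_y 35.87 levelturn_deg [ 0.11 -0.01  0.  ] F [ 0.52 -0.17 -1.99] M [0.   0.04 0.  ] open 0.468 q6 -42.9
```

Call:
jog_arm --commands '[[[0,0,-0.12,0,0,0,255],[0,0,-0.1,0,0,0,255],[0,0,-0.1,0,0,0,255]]]'

```text
clock: 11.02
position: [595.3, -49.0, 93.7]
orientation: [1.429, 2.797, -0.003]
ft_force: [-0.4, 1.0, 0.6]
opening: 0.463
```

```bash
python3 -c "from h import *;st()"
```

```text
11.02 [595.3 -49.   93.7] yaw_y 35.87 levelturn_deg [ 0.1  -0.02  0.  ] F [-0.43  1.05  0.64] M [0.09 0.07 0.06] open 0.463 q6 -43.0
```

Call:
jog_arm --commands '[[[0,0,-0.15,0,0,0,255],[0,0,-0.05,0,0,0,255]]]'

```text
clock: 11.18
position: [595.4, -49.0, 92.0]
orientation: [1.429, 2.797, -0.002]
ft_force: [-1.6, 0.4, 3.3]
opening: 0.467
```

```bash
python3 -c "from h import *;st()"
```

```text
11.18 [595.4 -49.   92. ] yaw_y 35.87 levelturn_deg [0.1 0.  0. ] F [-1.58  0.43  3.28] M [0.06 0.23 0.02] open 0.467 q6 -42.9
```

Call:
jog_arm --commands '[[[-0.02,-0.02,0,0,0,3,255],[-0.02,-0.02,0,0,0,3,255]]]'

```text
clock: 11.35
position: [595.6, -49.3, 92.6]
orientation: [1.278, 2.867, -0.001]
ft_force: [2.1, 1.0, 2.6]
opening: 0.466
```

```bash
python3 -c "from h import *;st()"
```

```text
11.35 [595.6 -49.3  92.6] yaw_y 41.94 levelturn_deg [0.09 0.1  0.  ] F [2.06 1.02 2.57] M [ 0.18 -0.19  0.02] open 0.466 q6 -49.1
```

Call:
jog_arm --commands '[[[-0.02,-0.02,-0.03,0,0,3,255],[-0.02,-0.02,-0.03,0,0,3,255],[-0.02,-0.02,-0.03,0,0,3,255]]]'

```text
clock: 11.6
position: [596.1, -49.6, 93.0]
orientation: [1.037, 2.96, 0.002]
ft_force: [1.1, 1.7, 1.1]
opening: 0.469
```

```bash
python3 -c "from h import *;st()"
```

```text
11.6 [596.1 -49.6  93. ] yaw_y 51.4 levelturn_deg [0.04 0.3  0.  ] F [1.12 1.65 1.11] M [ 0.25 -0.13 -0.04] open 0.469 q6 -58.6
```

Call:
jog_arm --commands '[[[-0.02,0,-0.08,0,0,3,255],[-0.02,0,-0.06,0,0,3,255],[-0.02,0,-0.06,0,0,3,255]]]'

```text
clock: 11.85
position: [595.9, -49.4, 92.1]
orientation: [0.789, 3.034, 0.004]
ft_force: [-0.5, 0.6, 4.3]
opening: 0.471
```

```bash
python3 -c "from h import *;st()"
```

```text
11.85 [595.9 -49.4  92.1] yaw_y 60.86 levelturn_deg [-0.04  0.39  0.  ] F [-0.5   0.64  4.25] M [ 0.01  0.35 -0.03] open 0.471 q6 -68.1
```

Call:
jog_arm --commands '[[[-0.03,-0.02,-0.04,0,0.3,3,255],[-0.03,-0.02,-0.04,0,0,3,255],[-0.03,-0.02,-0.04,0,0,3,255]]]'

```text
clock: 12.1
position: [595.6, -49.9, 92.1]
orientation: [0.536, 3.093, 0.003]
ft_force: [-0.6, 1.1, 3.3]
opening: 0.466
```

```bash
python3 -c "from h import *;st()"
```

```text
12.1 [595.6 -49.9  92.1] yaw_y 70.33 levelturn_deg [-0.08  0.18  0.  ] F [-0.59  1.14  3.25] M [ 0.21  0.05 -0.04] open 0.466 q6 -77.6
```

Call:
jog_arm --commands '[[[-0.02,-0.03,-0.05,0,0.2,3,255],[-0.02,-0.03,-0.05,0,0,3,255],[-0.02,-0.03,-0.05,0,0,3,255]]]'

```text
clock: 12.35
position: [595.6, -50.5, 91.9]
orientation: [0.279, 3.128, 0.003]
ft_force: [-1.1, 1.0, 3.3]
opening: 0.468
```

```bash
python3 -c "from h import *;st()"
```

```text
12.35 [595.6 -50.5  91.9] yaw_y 79.8 levelturn_deg [-0.12  0.06  0.  ] F [-1.14  0.99  3.26] M [ 0.36  0.3  -0.05] open 0.468 q6 -87.2
```

Call:
jog_arm --commands '[[[-0.01,-0.02,-0.04,0,0,3,255],[-0.01,-0.02,-0.04,0,0,3,255],[-0.01,-0.02,-0.04,0,0,3,255]]]'

```text
clock: 12.6
position: [595.2, -50.9, 91.7]
orientation: [0.02, 3.141, 0.004]
ft_force: [-1.3, 1.7, 3.9]
opening: 0.471
```

```bash
python3 -c "from h import *;st()"
```

```text
12.6 [595.2 -50.9  91.7] yaw_y 89.27 levelturn_deg [-0.15  0.06  0.  ] F [-1.31  1.71  3.86] M [ 0.23  0.34 -0.02] open 0.471 q6 -96.7
```

Call:
jog_arm --commands '[[[-0.03,0,-0.04,0,0,3,255],[-0.02,-0.01,-0.04,0,0,3,255],[-0.02,-0.01,-0.04,0,0,3,255]]]'

```text
clock: 12.85
position: [594.9, -51.3, 91.7]
orientation: [-0.239, 3.13, 0.003]
ft_force: [-1.0, -0.3, 3.9]
opening: 0.467
```

```bash
python3 -c "from h import *;st()"
```

```text
12.85 [594.9 -51.3  91.7] yaw_y 98.73 levelturn_deg [-0.14  0.11  0.  ] F [-0.98 -0.33  3.88] M [ 0.01  0.24 -0.07] open 0.467 q6 -106.2
```

Call:
jog_arm --commands '[[[-0.01,-0.02,-0.04,0,0,3,255],[0,-0.02,-0.04,0,0,3,255],[0,-0.02,-0.04,0,0,3,255]]]'

```text
clock: 13.1
position: [595.2, -51.9, 91.8]
orientation: [-0.496, 3.099, 0.003]
ft_force: [-1.7, 0.3, 2.8]
opening: 0.468
```

```bash
python3 -c "from h import *;st()"
```

```text
13.1 [595.2 -51.9  91.8] yaw_y 108.19 levelturn_deg [-0.16  0.17  0.  ] F [-1.66  0.33  2.76] M [ 0.29  0.39 -0.06] open 0.468 q6 -115.7
```

Call:
jog_arm --commands '[[[-0.02,-0.03,-0.05,0,0.2,3,255],[-0.01,-0.02,-0.05,0,0,3,255],[-0.01,-0.02,-0.05,0,0,3,255]]]'

```text
clock: 13.35
position: [595.2, -52.4, 91.6]
orientation: [-0.751, 3.049, 0.005]
ft_force: [-1.2, 0.4, 3.5]
opening: 0.466
```

```bash
python3 -c "from h import *;st()"
```

```text
13.35 [595.2 -52.4  91.6] yaw_y 117.66 levelturn_deg [-0.18  0.03  0.  ] F [-1.21  0.44  3.54] M [ 0.18  0.33 -0.04] open 0.466 q6 -125.3
```

Call:
jog_arm --commands '[[[-0.02,-0.03,-0.05,0,0,3,255],[-0.01,-0.02,-0.05,0,0,3,255],[-0.01,-0.02,-0.05,0,0,3,255]]]'

```text
clock: 13.6
position: [595.3, -53.1, 91.2]
orientation: [-0.999, 2.976, 0.004]
ft_force: [0.8, -2.4, -0.6]
opening: 0.468
```

```bash
python3 -c "from h import *;st()"
```

```text
13.6 [595.3 -53.1  91.2] yaw_y 127.13 levelturn_deg [-0.18  0.08  0.  ] F [ 0.78 -2.42 -0.56] M [-0.24 -0.21  0.01] open 0.468 q6 -134.8
```

Fz fell while the carrier sat slightly deeper and the lateral force changed sign, so the tab has found the keyway. Descending gently without turning.

Call:
jog_arm --commands '[[[0,0,-0.1,0,0,0,255],[0,0,-0.15,0,0,0,255]]]'

```text
clock: 13.77
position: [595.5, -53.6, 89.0]
orientation: [-1.001, 2.975, 0.002]
ft_force: [0.2, -1.7, -0.6]
opening: 0.468
```

```bash
python3 -c "from h import *;st()"
```

```text
13.77 [595.5 -53.6  89. ] yaw_y 127.2 levelturn_deg [-0.13  0.13  0.  ] F [ 0.25 -1.72 -0.61] M [-0.21 -0.03  0.07] open 0.468 q6 -134.9
```

Call:
jog_arm --commands '[[[0,-0.02,-0.2,0,0,0,255],[0,0,-0.2,0,0,0,255]]]'

```text
clock: 13.93
position: [595.4, -53.8, 84.4]
orientation: [-0.997, 2.977, 0.002]
ft_force: [0.9, -0.5, -1.0]
opening: 0.464
```

```bash
python3 -c "from h import *;st()"
```

```text
13.93 [595.4 -53.8  84.4] yaw_y 127.02 levelturn_deg [-0.13  0.12  0.  ] F [ 0.86 -0.49 -1.04] M [-0.04 -0.04  0.01] open 0.464 q6 -134.7
```

Call:
jog_arm --commands '[[[0,0,-0.2,0,0,0,255],[0,0,-0.2,0,0,0,255],[0,0,-0.1,0,0,0,255]]]'

```text
clock: 14.18
position: [595.1, -53.8, 78.1]
orientation: [-0.993, 2.979, 0.003]
ft_force: [0.1, -2.3, -0.5]
opening: 0.468
```

```bash
python3 -c "from h import *;st()"
```

```text
14.18 [595.1 -53.8  78.1] yaw_y 126.89 levelturn_deg [-0.13  0.06  0.  ] F [ 0.11 -2.35 -0.5 ] M [-0.2  -0.07  0.04] open 0.468 q6 -134.6
```

Call:
jog_arm --commands '[[[0,-0.02,-0.08,0,0,0,255],[0,0,-0.06,0,0,0,255],[0,0,-0.04,0,0,0,255]]]'

```text
clock: 14.43
position: [595.1, -53.9, 76.6]
orientation: [-0.992, 2.979, 0.003]
ft_force: [-2.8, 0.2, 5.8]
opening: 0.465
```

```bash
python3 -c "from h import *;st()"
```

```text
14.43 [595.1 -53.9  76.6] yaw_y 126.85 levelturn_deg [-0.14  0.06  0.  ] F [-2.75  0.21  5.78] M [-0.11  0.51 -0.05] open 0.465 q6 -134.6
```

The carrier touched the deck at TCP z 76.6, exactly the expected home height. Releasing.

Call:
jog_arm --commands '[[[0,0,0,0,0,0,0],[0,0,0,0,0,0,0],[0,0,0,0,0,0,0],[0,0,0,0,0,0,0],[0,0,0,0,0,0,0],[0,0,0,0,0,0,0],[0,0,0,0,0,0,0]]]'

```text
clock: 15.02
position: [595.3, -53.5, 76.8]
orientation: [-0.992, 2.978, 0.004]
ft_force: [-0.3, -0.8, -0.3]
opening: 0.924
```

```bash
python3 -c "from h import *;st()"
```

```text
15.02 [595.3 -53.5  76.8] yaw_y 126.85 levelturn_deg [-0.18  0.09  0.  ] F [-0.32 -0.76 -0.3 ] M [ 0.06  0.03 -0.03] open 0.924 q6 -134.6
```

Call:
jog_arm --commands '[[[0,0,0.8,0,0,0,0],[0,0,2,0,0,0,0],[0,0,3,0,0,0,0],[0,0,3.5,0,0,0,0],[0,0,3.5,0,0,0,0],[0,2,3,0,0,0,0],[0,3.5,1,0,0,0,0],[0,4,0,0,0,0,0]]]'

```text
clock: 15.68
position: [592.1, 38.9, 255.2]
orientation: [-0.982, 2.984, 0.005]
ft_force: [1.3, -0.1, 0.1]
opening: 1.001
```

Call:
jog_arm --commands '[[[-1,4,0,0,0,0,0],[-1,4,0,0,0,0,0],[-1,4,0,0,0,0,0],[-1,3,0,0,0,0,0],[0,1.5,0,0,0,0,0],[0,0,0,0,0,0,0],[0,0,0,0,0,0,0]]]'

```text
clock: 16.27
position: [548.3, 215.6, 263.0]
orientation: [-0.986, 2.974, 0.006]
ft_force: [-1.1, -0.0, -0.4]
opening: 1.0
```

Run:
```python
from h import *
st()
def crop(c,u,v,r,n=400):
    im=env.read_camera(c)[v-r:v+r,u-r:u+r]; return cv2.resize(im,(n,n),interpolation=cv2.INTER_CUBIC)
cv2.imwrite("pics/p4.png",np.hstack([crop("top",367,213,36),crop("side",346,222,36)]))
for c in("side","top"):
    for l in("carrier_foot","carrier_mid","spice_jar_mid","tub_mid","jug_mid"):
        for r in env.pinpoint(c,l)[:2]:
            P=w(c,r["point"]);print(c,l,round(r["conf"],2),P.round(1))
```

```text
16.27 [548.3 215.6 263. ] yaw_y 126.67 levelturn_deg [-0.36  0.37  0.  ] F [-1.11 -0.02 -0.4 ] M [ 0.08  0.05 -0.02] open 1.0 q6 -107.8
side carrier_foot 0.94 [595.9 -49.7  56.9]
side carrier_foot 0.83 [439.1 405.4   1.9]
side carrier_mid 0.67 [435.7 412.1  27.5]
side carrier_mid 0.57 [598.1 -49.2  89.3]
side spice_jar_mid 0.96 [677.2 259.7  55.4]
side spice_jar_mid 0.72 [597.4 -44.9  58. ]
side tub_mid 0.82 [ 471.  -236.4   35.9]
side jug_mid 0.89 [778.3 101.5  42.4]
top carrier_foot 0.7 [437.4 402.6  -2.9]
top carrier_foot 0.59 [601.2 -48.2  59.7]
top carrier_mid 0.82 [599.2 -52.7  90.3]
top carrier_mid 0.66 [434.7 405.2  29.1]
top spice_jar_mid 0.44 [677.8 257.1  52.8]
top tub_mid 0.83 [ 469.1 -237.9   36.5]
top jug_mid 0.72 [784.3 104.2  44.6]
top jug_mid 0.19 [600.5 -54.1  95.7]
```

View pics/p4.png

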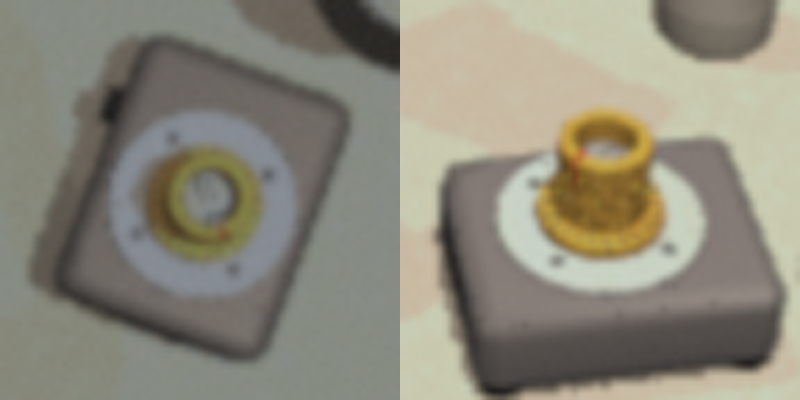

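The carrier sits flat on the deck, with its foot at z≈57–60 and its mid point at about 90. The red mark faces the front quadrant (top crop (222,233), side crop (578,155)). The gripper is clear and the bystanders have not moved. Handing in.

```bash
python3 -c "
from rig import env
print(env.job_done())"
```

```text
the job is handed in; nothing more can be done
None
```

The burr carrier is back on the grinder, fully home on the deck and released, and the job is handed in at about 16 s on the clock. `job_done()` gives no verdict.

**What I did:** I picked the brass carrier with the red mark and left the green one alone. I slipped it over the spindle and turned it about 91° while bearing on it with about 5 N. When the tab found the keyway, the push from the spindle dropped away. I then lowered it about 15 mm, meeting only 1–2 N, until it touched the deck at exactly the expected height. The highest vertical reading while fitting it was about 6 N.

**Last checks:**
- **Seating:** the cameras put the carrier's underside at z of about 57–60 mm (the deck is at 60) and its mid point at about 90 mm (89 expected). Its axis is on the spindle, within the networks' error.
- **Release:** the gripper is fully open, about 20 cm above the deck and well to the side, touching nothing.
- **Bystanders:** the spice jar, berry tub and milk jug all measure within camera noise of where they started. The green carrier also shows no move.

**What disagreed:** the bore edge caught the top of the spindle once, at about 6 N, and a 1 mm sideways shift cleared it. The two cameras differed by a few mm on positions, within what their calibration allows.

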